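# Seat a temperature probe in the hidden well of a calorimeter heater

## Task

Take the red-handled temperature probe out of its white stand and put its steel rod down through the slot in the heater housing's aluminium lid. The well it belongs in is hidden and may lie anywhere along the slot: touch down on the sprung bar inside close to one end of the slot and slide the tip lightly along it towards the other until it drops into the well, never pressing harder than about two kilos' weight. Then lower the probe in the grip until it is fully home, its handle resting on the lid, let go of it, and leave the weight, the sample and the multimeter where they are.

Things in the scene. Friction and masses are not known exactly. Their poses are not given: they have to be found in the camera images.
- probe: Loose temperature probe, 90 g, upright. Origin at the tip of its steel rod, z up along the rod. Rod 8 mm diameter, round end, 90 mm long; above it a red handle with a black band, 36 mm along x, 24 mm along y, 60 mm tall (90 to 150 mm above the tip), its flat underside the shoulder. It starts in the stand, shoulder on the stand's top, tip 5 mm above the table; grip it across the 24 mm.
- probe_tip (a point): The tip of the probe's rod (same point as the probe's origin).
- stand: Fixed white block 64 x 64 x 95 mm with an 11 mm hole straight down its centre, in which the probe stands. Origin at the centre of its underside on the table, z up. Rod tip must rise 90 mm to be clear of it.
- housing: Fixed heater housing, black walls, aluminium lid: 90 mm along its x, 210 mm along its y, lid's top 105 mm above the table. Origin at the centre of its underside, z up. A slot 13 mm wide (x) and 90 mm long (y) goes through the 10 mm thick lid, centred over the origin. A hidden sample bar lies inside, below the whole slot.
- slot (a point): Centre of the slot, in the plane of the lid's top face (105 mm above the table); its y axis runs along the slot.
- bar_level (a point): On the housing's centre line 60 mm below the lid's top, level with the hidden bar's flat upper face. One round 12.5 mm well goes straight down through the bar, centred across the slot, at an unknown place from -25 to +25 mm along the housing's y from here; the slot's ends are plain bar. The bar is sprung: yields at about 2.5 N, sinks up to 10 mm (0.5 N per mm), then a hard stop; fixed sideways.
- home (a point): Point on the housing's centre line 15 mm above the table: the height of the rod's tip when the rod is in the well and the shoulder rests on the lid.
- brass_weight: Bystander: loose brass cylinder, 40 mm diameter, 45 mm tall, origin at the centre of its underside.
- copper_sample: Bystander: loose copper cylinder, 40 mm diameter, 45 mm tall, origin at the centre of its underside.
- multimeter: Bystander: yellow multimeter lying on its back, 90 mm along its x, 180 mm along its y, 40 mm tall, origin at the centre of its underside.
Mind the look-alikes: they are no part of the job. Several things look just like the housing: the one meant starts nearest to the robot's base.

How it is judged:
By the outcome, as a careful person would: the job done as asked, in the order asked, and still so for the second after the job is handed in, with the robot touching nothing.
It also fails if it takes over 54 s, if anything falls off the work surface, if the arm or the gripper's body presses on something with over 40 N, if the wrist force passes 120 N, or if a joint passes its speed limit or range.

## Robot

A 7-joint arm with a two-finger parallel gripper is mounted at the origin on the work surface. World frame = base frame: x ahead of the robot, y to its left, z up, the work surface at z = 0. Lengths are in m, angles in rad, forces in N, time in s.
With the tool pointing down it reaches from about 0.425 to 0.925 m from the base axis. Payload 6.8 kg.
Tool frame: the origin (TCP) lies midway between the tips of the shut fingers; the grasp point (between the pads) lies 19 mm behind it; z points along the fingers, y is the line along which they close (so a half turn about z gives the same grasp; the last joint's range is limited). The gripper opens to 85 mm and grips with 20 to 120 N. Pads are 22 mm wide; open, the fingers measure 114 mm over their backs; the gripper's body (76 mm by 85 mm) begins 54 mm behind the grasp point. The pads swing forward as they close: fully open they stand 13 mm farther back than shut.
Start: joints at [-0.108, 0.477, 0.022, 1.555, -0.011, 1.109, -0.083], TCP at [0.675, 0, 0.231] pointing down, gripper open.
Joint ranges: [-2.96, 2.96], [-0.34, 2.1], [-1.41, 1.46], [0.24, 2.44], [-1.37, 4.51], [0.17, 1.92], [-2.96, 2.96]. Speed limits (rad/s): [2.39, 2.39, 3.14, 3.14, 3.14, 3.14, 3.14].

## Interface

Orientations are given as a rotation vector (axis times angle).
In Python, from cell import * gives the robot as it stands. The module is installed in compiled form; this text tells all that it offers. Calls block until the motion is done:
- goto(position, orientation): joint-space move of the TCP to a pose.
- move_l(position, speed=0.15, attitude=None, force_limit=None): straight line of the TCP; attitude=None keeps the orientation; speed is the mean speed in m/s. With force_limit (N) it stops when the force on the tool has changed by that much, and returns True; else False.
- move_joints(angles): joint-space move.
- grip(opening, force=None): finger opening in m; force is the grip in N (None keeps the last); returns when the fingers have stopped.
- wait(seconds).
- inverse_kinematics(position, orientation): joint angles nearest the present ones, or None.
- observe(): the state.
- snapshot(name): name is "scene" or "side" or "wrist"; returns the picture (420x560x3 uint8, red, green, blue); there is no depth.
- camera_model(name): a dict with "vertical_fov" (degrees; the focal length in pixels is half the picture's height over the tangent of half this angle, whatever the lens; pixels are square), "cx", "cy" (the principal point, pixels), "xyz" and "attitude" of the camera in the world; the wrist camera has in their place "T_tool_cam" (4x4, takes a point from camera to tool coordinates, whose origin is the TCP and whose axes are the flange's). Camera axes: x right, y up, looking along -z (the intrinsics and any distortion apply to the point x, -y, -z); pixel columns grow to the right and rows downward; lengths in m; the calibration is good to about 2 mm. A picture is of the moment at which its call begins: read the wrist's pose just before it. camera_model takes no time and is no camera call.
A pose or a line that the arm cannot do raises MotionError and nothing moves.
- close_job(): hands the job in; it is judged then, once.
The state is a dict: "time_s": time; "qpos": joint angles; "joint_vel": joint speeds; "tau": joint torques, N m; "position": TCP position; "tcp_rot": TCP orientation; "wrist_force": force on the tool from outside, world axes, zero at the start; "torque": the same for the moment, N m; "grip_width": finger opening in m; "grasp_force": force on a finger pad.
Only numpy, scipy, OpenCV 4.12 (cv2) and the standard library are available. Lean on these libraries where they do the work, as an engineer would, in place of code of your own. Each camera call takes 0.05 s, during which the arm holds its last target. There are 200 camera calls.

## Working session

There is one attempt and no reset: what is moved stays moved. The work goes in short steps, each a Python script; the robot and the scene stay as the last script left them, time stands still between calls to the robot, and variables do not carry over. Pictures are saved under pics/ and viewed, at most 10 in all, crops included, and the job is handed in when it is done.

```bash
mkdir -p pics
python3 - <<'E'
from cell import *
import cv2
for n in ("scene","side","wrist"):
    im=snapshot(n); cv2.imwrite(f"pics/{n}0.png",im[:,:,::-1])
    print(n,camera_model(n))
o=observe();print(o["time_s"],o["tcp_rot"],o["position"],o["wrist_force"],o["grip_width"])
E
```

```text
scene {'vertical_fov': 54.53153157960479, 'cx': 277.2230624527002, 'cy': 203.22966359864196, 'xyz': array([1.37191471, 0.28804404, 0.91488871]), 'attitude': array([0.51732972, 0.84320562, 1.90215479])}
side {'vertical_fov': 46.91325807106131, 'cx': 286.5726316922598, 'cy': 212.09997285462396, 'xyz': array([ 0.32662386, -1.1937002 ,  0.96489552]), 'attitude': array([ 0.89653342, -0.10851972, -0.20900549])}
wrist {'vertical_fov': 62.74014661153047, 'cx': 284.89423422664913, 'cy': 213.11695241102672, 'T_tool_cam': array([[ 8.13400295e-04,  9.60650402e-01,  2.77759147e-01,
         7.22521538e-02],
       [ 9.99999440e-01, -9.69553460e-04,  4.24835986e-04,
        -1.41641102e-04],
       [ 6.77421203e-04,  2.77758646e-01, -9.60650652e-01,
        -1.42254288e-01],
       [ 0.00000000e+00,  0.00000000e+00,  0.00000000e+00,
         1.00000000e+00]])}
0.15 [-2.22078043e+00 -2.22078940e+00  1.68172249e-03] [ 6.74556112e-01 -2.35985754e-05  2.30534504e-01] [-0.42846659 -0.27291492  0.1145738 ] 0.08517461196973236
```

View pics/scene0.png

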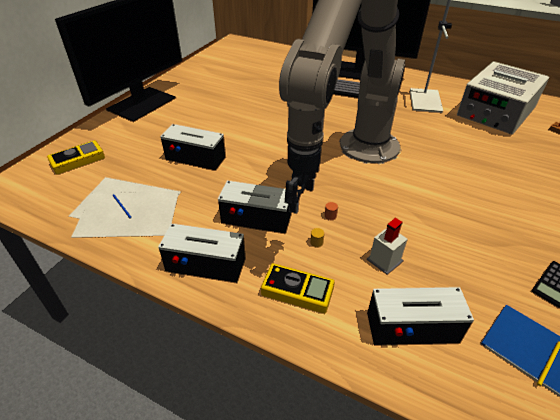

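View pics/side0.png

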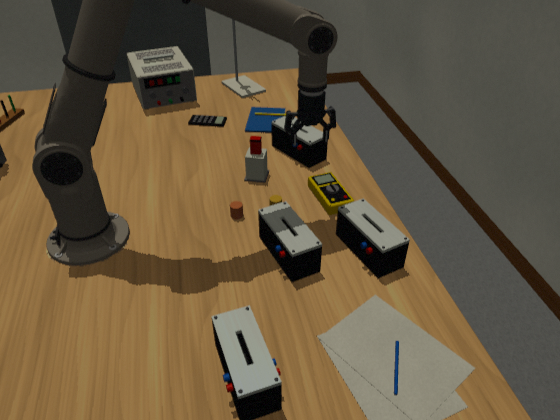

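The scene shows four housings, with lid slots at about (193,136), (256,194), (202,240) and (420,303). The probe in its stand is at (393,230), the copper at (331,211), the brass at (317,237) and the multimeter at (297,287). The side view shows slots at about (245,347), (289,234), (372,222) and (300,133), with the probe at (256,150).

```bash
cat > h.py <<'E'
from cell import *
import numpy as np, cv2
from scipy.spatial.transform import Rotation as R
def cam(n,o=None):
    m=camera_model(n); f=210/np.tan(np.radians(m["vertical_fov"]/2))
    if n=="wrist":
        T=np.eye(4);T[:3,:3]=R.from_rotvec(o["tcp_rot"]).as_matrix();T[:3,3]=o["position"];T=T@m["T_tool_cam"]
        return f,m["cx"],m["cy"],T[:3,3],T[:3,:3]
    return f,m["cx"],m["cy"],np.array(m["xyz"]),R.from_rotvec(m["attitude"]).as_matrix()
def px2w(c,u,v,z):
    f,cx,cy,p,A=c
    d=A@np.array([(u-cx)/f,-(v-cy)/f,-1]); return p+d*(z-p[2])/d[2]
def w2px(c,P):
    f,cx,cy,p,A=c; q=A.T@(np.asarray(P)-p); return np.array([cx-f*q[0]/q[2],cy+f*q[1]/q[2]])
E
python3 - <<'E'
from h import *
np.set_printoptions(precision=4,suppress=True)
s=cam("scene");d=cam("side")
for n,u,v,z in [("A",193,136,.105),("B",256,194,.105),("C",202,240,.105),("D",420,303,.105),("probeTop",395,223,.155),("standtop",388,243,.095),("cu",331,206,.045),("br",317,232,.045),("mm",300,284,.04),
 ("Bs1",244,192,.105),("Bs2",270,197,.105)]:
    P=px2w(s,u,v,z);print(n,P,np.hypot(*P[:2]))
print("side")
for n,u,v,z in [("A",245,347,.105),("B",289,234,.105),("C",372,222,.105),("D",300,133,.105),("probeTop",256,139,.155),("cu",236,206,.045),("br",275,199,.045)]:
    P=px2w(d,u,v,z);print(n,P,np.hypot(*P[:2]))
E
```

```text
A [ 0.3902 -0.5521  0.105 ] 0.6760860743964611
B [ 0.5673 -0.1927  0.105 ] 0.5991534859486195
C [ 0.7983 -0.2303  0.105 ] 0.8308985856013383
D [0.7335 0.3369 0.105 ] 0.8071729584364328
probeTop [0.5533 0.2205 0.155 ] 0.5956319578702142
standtop [0.5728 0.2182 0.095 ] 0.6129903774207401
cu [0.4512 0.0108 0.045 ] 0.4513479088492935
br [0.5759 0.0154 0.045 ] 0.5761408543800495
mm [0.7657 0.0472 0.04  ] 0.7671657711539364
Bs1 [ 0.5757 -0.23    0.105 ] 0.6199453166382398
Bs2 [ 0.5603 -0.1484  0.105 ] 0.5796302883195683
side
A [ 0.3875 -0.5654  0.105 ] 0.6854778709348226
B [ 0.562 -0.231  0.105] 0.6076363183711982
C [ 0.8002 -0.2319  0.105 ] 0.8331460581910549
D [0.7282 0.3011 0.105 ] 0.7880315276797527
probeTop [0.5517 0.2063 0.155 ] 0.5889940295488093
cu [0.4481 0.0013 0.045 ] 0.44805668841254803
br [0.5739 0.0104 0.045 ] 0.574004626941006
```

View pics/wrist0.png

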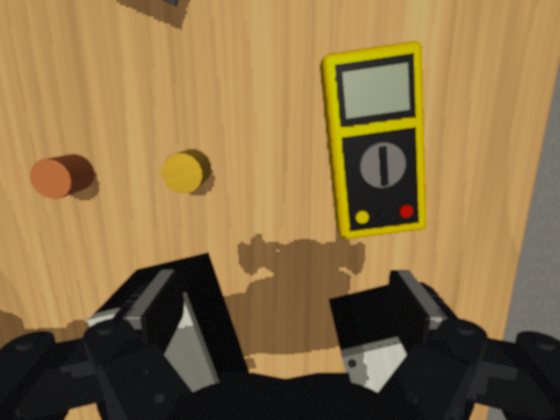

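Housing B at about (0.565, -0.21) is nearest to the base. The wrist view shows the bystanders and B's lid lower left, partly hidden by the fingers. Next I'll take close looks at B and then at the probe.

Run:
```python
from h import *
import pickle
rot=observe()["tcp_rot"]
for n,p in (("house",[.565,-.21,.32]),("probe",[.553,.213,.34])):
    goto(p,rot); o=observe(); im=snapshot("wrist"); cv2.imwrite(f"pics/w_{n}.png",im[:,:,::-1]); pickle.dump(o,open(n+".pkl","wb")); print(o["time_s"],o["position"],o["wrist_force"])
```

```text
1.1417 [ 0.56577769 -0.20786348  0.31932142] [ 0.12449322  1.17975397 -0.05798374]
2.75 [0.55365213 0.2112984  0.33985684] [ 1.21165002 -0.40458997 -1.01533827]
```

View pics/w_house.png

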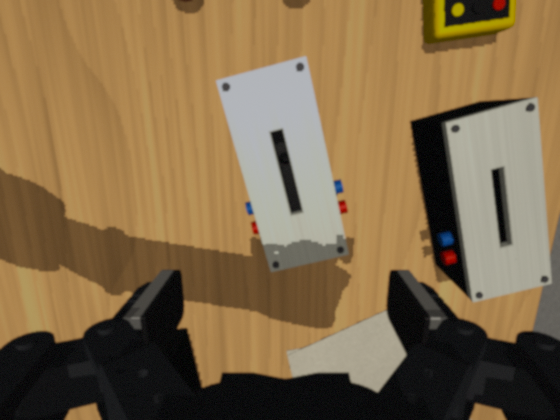

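View pics/w_probe.png

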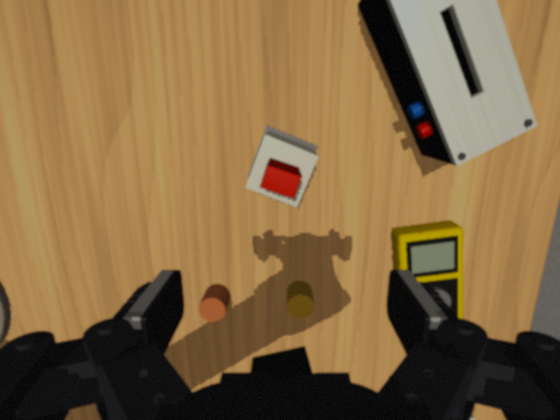

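Run:
```python
import cv2,numpy as np
a=cv2.imread("pics/w_probe.png")[115:220,235:330]; b=cv2.imread("pics/w_house.png")[115:225,245:330]
f=lambda i:cv2.resize(i,(400,int(400*i.shape[0]/i.shape[1])),interpolation=cv2.INTER_CUBIC)
A,B=f(a),f(b); h=max(len(A),len(B)); o=np.zeros((h,800,3),np.uint8); o[:len(A),:400]=A;o[:len(B),400:]=B
cv2.imwrite("pics/crop.png",o); print(o.shape)
```

```text
(517, 800, 3)
```

View pics/crop.png

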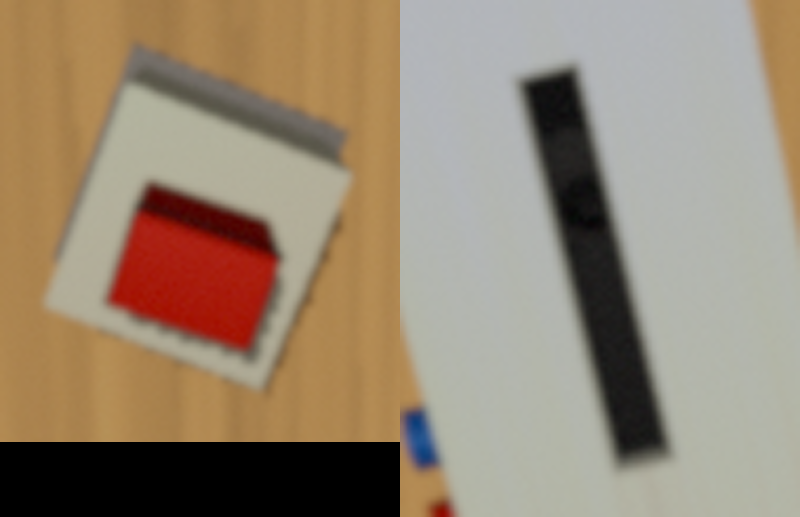

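The crop shows the probe's red top face with corners at crop (142,212), (277,259), (253,350) and (108,302). The slot runs from crop (547,73) to (644,462). A dark spot in it at (585,205) may be the well.

```bash
cat >> h.py <<'E'
np.set_printoptions(precision=4,suppress=True)
E
python3 - <<'E'
from h import *
import pickle
o=pickle.load(open("probe.pkl","rb"));c=cam("wrist",o)
P=np.array([px2w(c,235+x/4.2105,115+y/4.2105,.155) for x,y in [(142,212),(277,259),(253,350),(108,302)]])
print(P,P.mean(0));e=lambda i,j:(P[j]-P[i],np.linalg.norm(P[j]-P[i]),np.degrees(np.arctan2(*(P[j]-P[i])[1::-1])))
for i,j in((0,1),(3,2),(0,3),(1,2)):print(e(i,j))
S=np.array([px2w(c,235+x/4.2105,115+y/4.2105,.095) for x,y in [(127,83),(352,175),(265,388),(45,305)]]);print("stand",S.mean(0),np.linalg.norm(S[1]-S[0]),np.linalg.norm(S[2]-S[1]),np.degrees(np.arctan2(*(S[1]-S[0])[1::-1])))
o=pickle.load(open("house.pkl","rb"));c=cam("wrist",o)
L=lambda q,z:np.array([px2w(c,245+(x-400)/4.706,115+y/4.706,z) for x,y in q])
P=L([(518,78),(576,68),(670,458),(618,467)],.105);print(P,P.mean(0))
for i,j in((0,1),(3,2),(3,0),(2,1)):print(e(i,j))
Q=np.array([px2w(c,u,v,.105) for u,v in [(218,80),(305,57),(347,249),(270,270)]]);print("lid",Q.mean(0),np.linalg.norm(Q[1]-Q[0]),np.linalg.norm(Q[3]-Q[0]),np.degrees(np.arctan2(*(Q[0]-Q[3])[1::-1])))
print("spot",L([(585,205)],.045))
E
```

```text
[[0.5378 0.2361 0.155 ]
 [0.5684 0.2253 0.155 ]
 [0.563  0.204  0.155 ]
 [0.5297 0.2154 0.155 ]] [0.5497 0.2202 0.155 ]
(array([ 0.0306, -0.0108,  0.    ]), np.float64(0.03242906249833055), np.float64(-19.369829356612374))
(array([ 0.0334, -0.0114,  0.    ]), np.float64(0.0352699289279938), np.float64(-18.817347441336203))
(array([-0.0081, -0.0207,  0.    ]), np.float64(0.02222068212523085), np.float64(-111.42215572943054))
(array([-0.0053, -0.0213,  0.    ]), np.float64(0.021961613882382103), np.float64(-104.03092424362293))
stand [0.5496 0.2197 0.095 ] 0.06390263185562355 0.06269401307994084 -21.98123821092529
[[ 0.5499 -0.1529  0.105 ]
 [ 0.5624 -0.1508  0.105 ]
 [ 0.584  -0.2375  0.105 ]
 [ 0.5721 -0.2397  0.105 ]] [ 0.5671 -0.1952  0.105 ]
(array([0.0124, 0.0021, 0.    ]), np.float64(0.012612625996883828), np.float64(9.723165216003101))
(array([0.0119, 0.0022, 0.    ]), np.float64(0.012078831510061817), np.float64(10.470043828936928))
(array([-0.0222,  0.0868,  0.    ]), np.float64(0.08956206324559418), np.float64(104.34591488227792))
(array([-0.0216,  0.0867,  0.    ]), np.float64(0.08936353789465362), np.float64(104.01226205321248))
lid [ 0.5666 -0.1932  0.105 ] 0.08652322333922886 0.20697083221357296 103.62371037627989
spot [[ 0.5641 -0.1874  0.045 ]]
```

Both fixes match the given sizes: the slot is 89.5 x 12.3 mm and the stand 64 x 63 mm. I'll grasp the probe, lift it, carry it over the slot and look again.

```bash
cat >> h.py <<'E'
def down(deg): # tool down, closing line (tool y) at this yaw
    return (R.from_euler("z",deg,degrees=True)*R.from_matrix([[0,1,0],[1,0,0],[0,0,-1]])).as_rotvec()
C=np.array([.5668,-.1947]); YAW=104.
AX=np.array([np.cos(np.radians(YAW)),np.sin(np.radians(YAW))])
def at(s,z,off=0): return np.r_[C+s*AX+off*np.array([AX[1],-AX[0]]),z]
E
python3 - <<'E'
from h import *
r=down(70); p=[.5496,.2199]
goto([*p,.20],r); move_l([*p,.111],speed=.1)
grip(0.015,60); o=observe(); print(o["time_s"],o["position"],o["grip_width"],o["grasp_force"],o["wrist_force"])
move_l([*p,.25],speed=.12); o=observe(); print(o["grip_width"],o["grasp_force"],o["wrist_force"])
goto(at(-.034,.246),down(YAW)); wait(.2)
o=observe(); im=snapshot("wrist"); cv2.imwrite("pics/over.png",im[:,:,::-1]); print(o["time_s"],o["position"],o["qpos"],o["grip_width"],o["wrist_force"])
import pickle; pickle.dump(o,open("over.pkl","wb"))
c=cam("wrist",o)
for s in (-.045,.045): print("slot end px",w2px(c,at(s,.105)))
print("tip px",w2px(c,np.r_[o["position"][:2],o["position"][2]-.106]))
cv2.imwrite("pics/over_side.png",snapshot("side")[150:310,200:400,::-1].repeat(3,0).repeat(3,1))
E
```

```text
5.475 [0.5497 0.2198 0.1113] 0.023463919581715488 59.321667551994324 [-1.709  -0.9474  2.7115]
0.02327396762009461 58.77753138542175 [ 0.5404  0.4783 -0.9017]
8.625 [ 0.5754 -0.2265  0.246 ] [ 0.4173  0.3798 -0.1876  1.6708  0.0773  1.0982  2.0243] 0.023250930817613397 [ 0.9758 -0.0696 -1.2362]
slot end px [268.5031 199.2185]
slot end px [374.8185 199.454 ]
tip px [282.445  211.3264]
```

View pics/over.png

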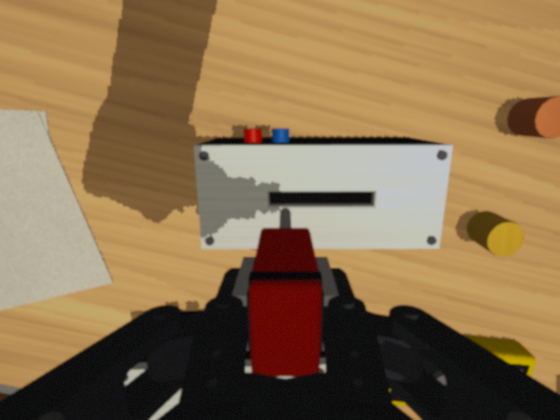

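View pics/over_side.png

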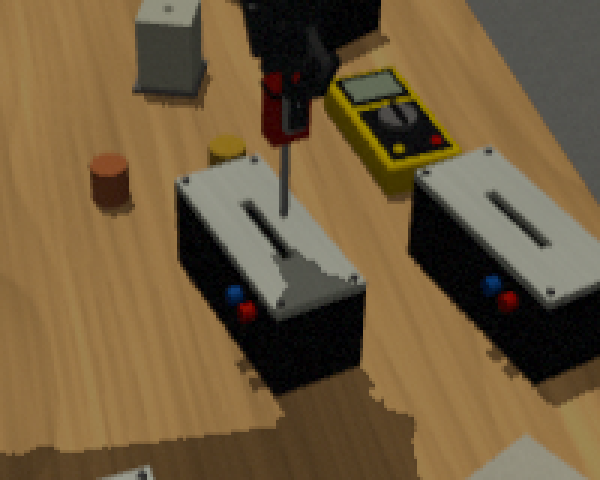

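Predicted and seen slot ends agree at (268,199) and (375,199). The rod's tip shows at about (286,209), against a predicted (282,211). I'll check the tip numerically and then lower with a force guard.

Run:
```python
from h import *
import pickle
im=cv2.cvtColor(cv2.imread("pics/over.png"),cv2.COLOR_BGR2GRAY)
print(im[202:228:2,276:296:2])
print(im[186:212,330])
o=pickle.load(open("over.pkl","rb"));c=cam("wrist",o);print(R.from_rotvec(o["tcp_rot"]).as_matrix())
p=o["position"];off=np.array([AX[1],-AX[0],0])
for e in (-.004,0,.004): print(w2px(c,np.r_[p[:2],.144]+e*off), w2px(c,np.r_[p[:2],.16]+e*np.r_[AX,0]))
print(w2px(c,np.r_[p[:2],.175]))
```

```text
[[ 22  25  21  24  27  27  28  25  23  28]
 [ 61  62  65  66  66  68  71  69  70  70]
 [ 95 103 127 125 119 120 128 132 133 133]
 [114 125 157 137 106 107 146 177 183 184]
 [145 155 126  83  64  63  95 168 192 193]
 [177 182 124  65  62  62  68 143 187 191]
 [191 184 121  64  61  62  65 132 186 192]
 [192 183 113  62  62  63  64 132 187 193]
 [191 181 111  63  60  62  65 127 185 191]
 [191 181 109  61  62  62  63 120 185 192]
 [190 180 103  63  63  63  62 116 184 191]
 [191 179 102  62  61  63  62 112 183 191]
 [181 163  89  59  58  60  58 102 172 183]]
[194 194 194 191 177 144  89  35  19  14  13  17  11  17  13  18  24  48
  69  96 135 168 186 193 193 194]
[[-0.9699 -0.2435  0.0002]
 [-0.2435  0.9699  0.0003]
 [-0.0003  0.0003 -1.    ]]
[282.4148 207.5578] [276.5009 219.1639]
[282.4123 212.7884] [282.2694 219.1762]
[282.4098 217.9735] [288.0377 219.1885]
[282.1178 225.9594]
```

The tip matches the prediction within 1 px, but the rod sits about 1 mm off the slot's centre line. I'll correct by -1 mm across and go down guarded.

```bash
cat >> h.py <<'E'
OFF=-.001
def st(t): 
    o=observe(); print(t,round(o["time_s"],2),o["position"],o["wrist_force"],o["torque"],round(o["grip_width"],4)); return o
E
python3 - <<'E'
from h import *
s=-.034
move_l(at(s,.22,OFF),speed=.05); wait(.3); st("over")
hit=move_l(at(s,.160,OFF),speed=.04,force_limit=4); st(hit)
if not hit:
    wait(.2); st("")
    hit=move_l(at(s,.143,OFF),speed=.012,force_limit=3); st(hit); wait(.2); st("settled")
E
```

```text
over 9.69 [ 0.5742 -0.228   0.2203] [ 0.4187 -0.3245 -0.8689] [-0.0311  0.0605  0.0404] 0.0233
False 11.34 [ 0.5742 -0.228   0.1603] [ 0.2431  0.3187 -1.4146] [-0.031   0.0442 -0.0359] 0.0233
 11.54 [ 0.5741 -0.228   0.1602] [-0.2094  0.4364 -1.2807] [-0.008   0.0285 -0.0247] 0.0235
True 12.44 [ 0.574  -0.228   0.1491] [-0.706   0.5886  2.468 ] [-0.0204 -0.0475  0.0377] 0.0237
settled 12.64 [ 0.5739 -0.228   0.149 ] [ 0.7132 -0.8714  2.8364] [-0.1603 -0.2372  0.0167] 0.0232
```

The tip is on the bar at the expected height with about 3.7 N. I'll slide towards the other end and stop when the force changes.

Run:
```python
from h import *
z=.1478; s=-.034
move_l(at(s,z,OFF),speed=.01); o=st("press")
while s<.034:
    s+=.003
    hit=move_l(at(s,z,OFF),speed=.02,force_limit=3.0)
    o=observe(); f=o["wrist_force"]; print(round(s,3),hit,round((o["position"][:2]-C)@AX,4),f,round(o["position"][2],4),round(o["time_s"],2))
    if f[2]<.8 or hit or np.linalg.norm(f)>9: break
wait(.2); st("end")
```

```text
press 12.9 [ 0.5741 -0.228   0.1478] [-0.3014  0.5464  3.3866] [-0.1388 -0.0455  0.0053] 0.0235
-0.031 False -0.031 [-0.4928 -1.243   2.7291] 0.1479 13.2
-0.028 False -0.0275 [ 0.4764 -0.7115  3.1042] 0.1477 13.5
-0.025 False -0.0244 [ 0.2833 -0.8831  3.2587] 0.1477 13.8
-0.022 False -0.0216 [ 0.4337 -1.092   3.4545] 0.1478 14.1
-0.019 False -0.0185 [ 0.5482 -0.3847  3.5247] 0.1478 14.4
-0.016 False -0.0155 [ 0.222  -0.0699  3.8171] 0.1478 14.7
-0.013 False -0.0125 [ 0.9412 -0.7752  3.3492] 0.1478 15.0
-0.01 False -0.0097 [ 0.5264 -1.138   3.1467] 0.1478 15.3
-0.007 False -0.0065 [ 0.5046 -0.8543  3.8289] 0.1478 15.6
-0.004 False -0.0036 [-0.8475 -1.4086  2.9081] 0.1477 15.9
-0.001 False 0.0006 [-0.3542  2.5136  2.3124] 0.1476 16.2
0.002 False 0.0033 [-0.5419  2.1862 -0.6543] 0.1471 16.5
end 16.7 [ 0.5648 -0.1921  0.1472] [-0.1552  4.3296 -1.2558] [ 1.3888  0.1496 -0.0313] 0.0235
```

The tip has dropped at s≈+3 mm: the z force is gone and the near rim pushes it forward. I'll centre by stepping forward until the side force vanishes.

Run:
```python
from h import *
z=.1472; s=.002
for i in range(7):
    s+=.001
    move_l(at(s,z,OFF),speed=.02); wait(.1)
    o=observe(); f=o["wrist_force"]; fa=f[:2]@AX; print(round(s,3),round((o["position"][:2]-C)@AX,4),"along",round(fa,2),"across",round(f[0]*AX[1]-f[1]*AX[0],2),"z",round(f[2],2),round(o["time_s"],2),o["torque"])
    if fa<-2: break
```

```text
0.003 0.0032 along 3.31 across 0.12 z -2.34 17.05 [ 1.1855 -0.0215  0.0052]
0.004 0.0036 along 1.23 across -0.06 z -2.21 17.4 [ 0.5708 -0.0236 -0.0482]
0.005 0.0044 along 0.69 across -0.22 z -0.91 17.75 [-0.003   0.013   0.0211]
0.006 0.006 along -0.67 across 0.51 z -0.74 18.1 [ 0.0184  0.0129 -0.038 ]
0.007 0.007 along 0.35 across -0.27 z -0.72 18.45 [ 0.0343  0.0137 -0.0521]
0.008 0.008 along -0.27 across 0.34 z -1.03 18.8 [ 0.0021 -0.0415 -0.014 ]
0.009 0.0088 along -1.35 across -0.2 z -0.33 19.15 [-0.2112 -0.0891 -0.0034]
```

The free play runs from 4.4 to 8.8 mm, as the 4.5 mm clearance predicts. The centre is 6.5 mm, so I'll lower there, guarded.

Run:
```python
from h import *
s=.0065
move_l(at(s,.1472,OFF),speed=.02); wait(.2); st("c")
hit=move_l(at(s,.124,OFF),speed=.03,force_limit=4); st(hit); 
if not hit:
    wait(.2); hit=move_l(at(s,.116,OFF),speed=.01,force_limit=3.5); st(hit); wait(.2); st("settled")
c=cv2.resize(snapshot("side")[180:290,220:360,::-1],(700,550),interpolation=cv2.INTER_CUBIC); cv2.imwrite("pics/home.png",c)
```

```text
c 19.62 [ 0.5643 -0.1885  0.1472] [ 0.9923 -0.8195 -0.4573] [ 0.0297 -0.0321  0.0199] 0.0236
False 20.55 [ 0.5644 -0.1887  0.1242] [ 0.1607 -0.5898 -1.2424] [-0.0032 -0.0124  0.0558] 0.0236
True 21.19 [ 0.5643 -0.1887  0.1213] [-0.6286  1.5848  4.2978] [0.0486 0.043  0.0564] 0.0233
settled 21.39 [ 0.5643 -0.1887  0.1213] [-0.4496  0.1789  5.3052] [ 0.0446  0.1009 -0.024 ] 0.0235
```

View pics/home.png

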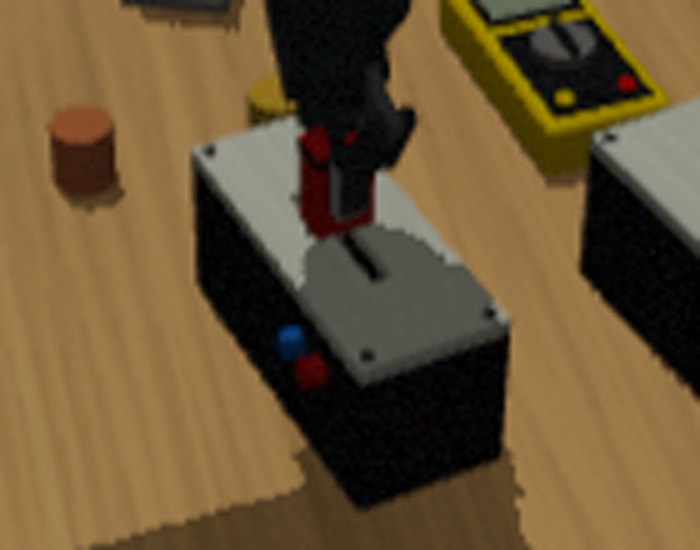

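The handle's shoulder (340,235) rests on the lid, with contact at the expected height (TCP 0.121). Releasing and retreating.

Run:
```python
from h import *
grip(.07); wait(.2); st("rel")
p=observe()["position"]
move_l([p[0],p[1],.30],speed=.12); st("up"); wait(.5)
o=observe(); im=snapshot("wrist"); cv2.imwrite("pics/final.png",im[:,:,::-1])
c=cam("wrist",o); print(w2px(c,at(.0065,.165,OFF)),w2px(c,at(.0065,.105,OFF)))
```

```text
rel 22.15 [ 0.5636 -0.1885  0.1204] [ 0.0998 -0.6706  0.254 ] [-0.0136 -0.0028 -0.0285] 0.0699
up 23.8 [ 0.5631 -0.1884  0.2991] [ 0.753  -0.3495 -0.8882] [ 0.0298  0.0284 -0.047 ] 0.0698
[282.0914 203.0666] [282.4393 188.238 ]
```

View pics/final.png

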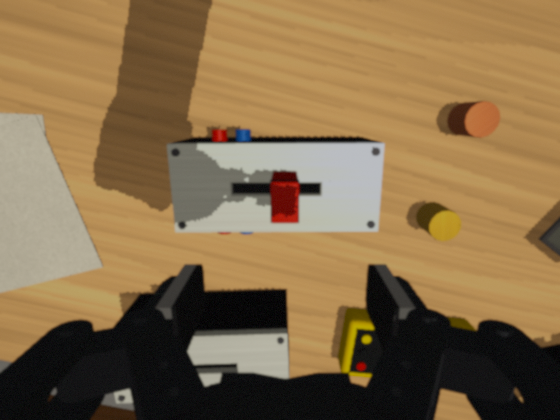

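The probe's top shows at (285,203), where a fully seated handle should appear, with its base at the slot. The bystanders are where they were, and the gripper is clear.

```bash
python3 -c "
from cell import *
print(close_job())"
```

```text
the job is handed in; nothing more can be done
None
```

The probe is fully home in the hidden well, about 6.5 mm from the slot's centre, with its handle resting on the lid and the gripper clear; the job was handed in at about 24 s, measured forces stayed near 5 N or less, and the weight, sample and multimeter were not touched.

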